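Clamp the bur block in the over-centre cam fixture

TASK

Stand the blue bur block in the aluminium clamp fixture, lengthwise along the steel fence between fence and red nose, and slide it along until you feel it bear gently but definitely on the yellow pad of the end stop. Then swing the red cam lever round until it snaps past centre and rests fully home, so that the nose grips the block while it still sits against the stop. Push neither stop nor lever hard, and leave the other things on the desk where they are.

Things in the scene. Friction and masses are not known exactly. Their poses are not given: they have to be found in the camera images.
- bur_block: Blue plastic bur stand, loose, 0.1 to 0.2 kg: solid base 30 mm (its x) by 62 mm (its y) by 22 mm high, grasp it across the 30 mm; thin burs stand on it up to 40 mm (look only). Origin: centre of its underside. Either end may go to the stop.
- clamp: Clamp fixture screwed to the desk; place and yaw vary. Aluminium plate 10 mm thick, x -48 to 70 mm, y -50 to 115 mm in its own frame. Origin: at desk level below the middle of the nest. The block stands on the plate, long side along the clamp's x, and when clamped has its centre at y = 0. Steel fence: face at y = -15 mm, looking to +y, x -36 to 30 mm, 8 mm above the plate, 12 mm thick.
- nest (a point): Middle of the nest, clamp x = y = 0, z = 10 mm; axes as the clamp's. The nest is open to -x. At its +x end is the end stop: dark steel, 26 mm wide, 18 mm high, rigid, its yellow pad facing -x at y = 0. It is re-set for each job: the pad lies anywhere from x = 30 to 44 mm and is unmeasured: feel for it. Push with 7 to 14 N, as rubbing takes a part; over 20 N on it spoils its setting.
- nose: Red sprung nose that presses the block to the fence, 18 mm wide, 8 mm above the plate, at clamp x = 0. With the lever open its tip is at clamp y = +20 mm, which leaves the 30 mm block 5 mm of play. Behind it the push rod and guides, as low, reach to y = 58 mm. It advances to grip with about 8 N. Origin: the clamp's origin while the lever is open; it moves with the nose to the clamp's -y.
- lever_hinge (a point): Vertical hinge axis of the cam lever, clamp x = 0, y = 90 mm, 40 mm above the desk.
- lever_grip (a point): On the red handle, 70 mm from the hinge, 40 mm above the desk. The lever is a level round bar; the handle has 15 mm diameter and spans 41 to 95 mm from the hinge. Its x axis points outward along the lever. Push it sideways with the closed fingers beside it: not over 25 N.
- cam_lever (a joint): Lever angle, rad: 0 open (points 0.27 rad from the clamp's +y to its -x), 1.65 closed (rigid stop); grows anticlockwise seen from above, so push first towards the clamp's -x. At 70 mm the push rises to about 9 N near 0.7 rad and falls to nothing at dead centre, 1.20; some 0.1 rad past that it snaps to 1.65 by itself. Let go before dead centre, it springs back.
- tape_roll: Bystander: beige tape roll lying flat, 68 mm across, 19 mm high. Origin: centre of its underside.
- dish: Bystander: small white dish, 32 mm across, 22 mm high. Origin: centre of its underside.
- timer: Bystander: white timer, 46 x 48 x 46 mm. Origin: centre of its underside.
- brush: Bystander: green brush, 164 mm long, lying in the steel tray at the left of the desk. Origin: centre of its underside.

How it is judged (in metres and radians):
On the way, in this order (a step that is already met when the one before it is completed fails the run):
1. the bur block stands in the nest and bears on the end stop with more than 2 N, the lever still open (contact force between bur_block and stop_pad above 2 N and value of joint cam_lever below 0.6 rad and height (world z) of bur_block below 0.014 m and horizontal distance between bur_block and nest below 0.02 m), for 0.15 s.
2. the cam lever is past centre and home (value of joint cam_lever above 1.58 rad), for 0.2 s.
At the end, for the whole second after the job is handed in: The lever is at 1.58 rad or more, the nose presses on the block with over 4 N, and the block stands flat and at rest in the nest, along the fence within 0.06 rad, its end within 2 mm of the end stop's pad (value of joint cam_lever above 1.58 rad and contact force between bur_block and nose above 4 N and horizontal distance between bur_block and stop_pad below 0.035 m and angle between the y axis of bur_block and the x axis of clamp, either way round below 0.06 rad and angle between bur_block's own z axis and vertical below 0.06 rad and height (world z) of bur_block below 0.013 m and linear speed of bur_block below 0.01 m/s); the robot touches nothing.
It fails at once if the end stop is pressed with more than 20 N (contact force between anything else and end_stop above 20 N).
It fails at once if the robot pushes the lever with more than 25 N (contact force between the arm and cam_lever above 25 N).
It fails at once if a bystander (tape roll, dish, timer or brush) is moved more than 20 mm (distance of any of tape_roll, dish, timer, brush from where it was at the start of the episode above 0.02 m).
It also fails if it takes over 72 s, if anything falls off the work surface, if the arm or the gripper's body presses on something with over 40 N, if the wrist force passes 120 N, or if a joint passes its speed limit or range.

ROBOT

A 6-joint arm with a two-finger parallel gripper is mounted at the origin on a cart in front of the work surface, level with it; the furniture and walls round the work are solid. World frame = base frame: x ahead of the robot, y to its left, z up, the work surface at z = 0. Lengths are in mm, angles in rad, forces in N, time in s.
With the tool pointing down it reaches from about 275 to 750 mm from the base axis. Payload 10.2 kg.
Tool frame: the origin (TCP) lies between the finger pads; the fingertips stand r.nose_length ahead of it and the grasp point (between the pads) lies 8 mm behind it (r.nose_length is the distance from the TCP to the fingertips, in mm); z points along the fingers, y is the line along which they close (so a half turn about z gives the same grasp; the last joint's range is limited). The gripper opens to 85 mm and grips with 20 to 120 N. Pads are 22 mm wide; open, the fingers measure 114 mm over their backs; the gripper's body (76 mm by 85 mm) begins 54 mm behind the grasp point. The pads swing forward as they close: fully open they stand 13 mm farther back than shut.
Start: joints at [0.952, 0.313, 1.498, -0, 1.331, -0.223], TCP at [202.425, 484.412, 242.294] pointing down, gripper open.
Joint ranges: [-2.94, 2.94], [-0.97, 2.17], [0.19, 2.56], [-1.23, 4.37], [0.02, 3.11], [-2.88, 2.88]. Speed limits (rad/s): [2.39, 2.39, 3.01, 3.14, 3.14, 3.14].

INTERFACE

Orientations are given as a unit quaternion [w, x, y, z].
In Python, from cell import r gives the robot as it stands.
- The arm moves only by the shell command python3 -m pendant 'ROWS' [FORCE]. ROWS is a JSON object with one list for each field, all of the same length, 1 to 10, a row being the entries at one place: ax, ay, az (a rotation vector in fractions of the full range, 1 being 90 degrees), tx, ty, tz (the shift in shares of the most that a row can go, 1 being 62.5 mm), aperture (the opening from 0.0 (shut) to 1.0 (fully open)); each row shifts and turns the commanded pose from where the row before left it, along the tool's axes as they then stand; what a row does not reach is not made up. A row lasts 1/8 s, in which the tool goes at most 62.5 mm and 0.188 rad, less where a joint would pass 70% of its speed; a pose out of reach is approached as far as the arm can. The fingers move at their own pace and stop on an object; FORCE is the grip in N (left out, the last holds). Time passes only in rows, so rows that do not move let the fingers close. It prints the time, the measured TCP pose, the force, the opening and the grip force at its end. A shift or turn number past 1, either way, is cut back to 1. Input that does not fit is refused with a message, and nothing moves.
- r.observe(): the state, without advancing time (a new reading comes with each control period).
- r.read_camera(name): name is "scene" or "top" or "wrist"; returns a dict with "color" (480x640x3 uint8, red, green, blue), "intrinsics" (3x3 intrinsics, pixels), "D" ([k1, k2, p1, p2, k3] as OpenCV has them; the pictures are not rectified), "origin" and "rotation" of the camera in the world. Camera axes: x right, y down, z forward; pixel columns grow to the right and rows downward; lengths in mm; the calibration is good to about 2 mm. A picture is of the moment at which its call begins. There is no depth.
- r.hand_in(): hands the job in; it is judged then, once.
The state is a dict: "clock": time; "joint_pos": joint angles; "qvel": joint speeds; "tau": joint torques, N m; "ee_pos": TCP position; "orientation": TCP orientation; "ft_force": force on the tool from outside, world axes, zero at the start; "torque": the same for the moment, N m; "opening": opening from 0.0 (shut) to 1.0 (fully open); "grip_force": force on a finger pad.
Only numpy, scipy, OpenCV 4.12 (cv2) and the standard library are available. Lean on these libraries where they do the work, as an engineer would, in place of code of your own. Each camera call takes 0.05 s, during which the arm holds its last target. There are 200 camera calls.

## Working session

There is one attempt and no reset: what is moved stays moved. The work goes in short steps, Python scripts to look and compute and a shell command to move; the robot and the scene stay as the last step left them, time stands still between calls to the robot, and variables do not carry over. Pictures are saved under pics/ and viewed, at most 10 in all, crops included, and the job is handed in when it is done.

```bash
ls; mkdir -p pics; python3 - <<'E'
from cell import r
import cv2
print(r.observe(), r.nose_length)
for n in ("scene","top"):
    c=r.read_camera(n); cv2.imwrite(f"pics/{n}0.png",c["color"][:,:,::-1])
    print(n,c["intrinsics"],c["D"],c["origin"],c["rotation"])
E
```

```text
pics
{'clock': 0.0, 'joint_pos': array([ 9.51596897e-01,  3.13447193e-01,  1.49843148e+00,  8.51907865e-06,
        1.33102027e+00, -2.23404505e-01]), 'qvel': array([ 0.00233326, -0.00065707, -0.00010154,  0.00169416,  0.00042269,
       -0.00176261]), 'tau': array([-2.94603024e-04, -4.12276483e+01, -2.59739345e+01, -2.52772115e-04,
        4.33204608e-03,  1.50534271e-05]), 'ee_pos': array([202.27480091, 484.20261187, 241.73861972]), 'orientation': array([-2.70878628e-04,  1.96609219e-01,  9.80481712e-01, -5.94341333e-04]), 'ft_force': array([-0.34758809,  0.43932043, -0.87615228]), 'torque': array([-0.02193039, -0.02093495,  0.00592444]), 'grip_force': 0.0, 'opening': 1.0014856920031117} 11.0
scene [[585.8948046    0.         320.31095987]
 [  0.         585.8948046  232.56401179]
 [  0.           0.           1.        ]] [0.04539595 0.         0.         0.         0.        ] [-578.20294822 -763.35937234 1079.77203472] [-0.40191515  0.79827144 -0.39893534  0.20512805]
top [[465.35108964   0.         324.82271432]
 [  0.         465.35108964 235.86933488]
 [  0.           0.           1.        ]] [-0.05956966  0.          0.          0.          0.        ] [ 420.09615333   40.32603738 1348.07544257] [ 0.03770112 -0.70219334  0.71056207 -0.02459036]
```

View pics/top0.png

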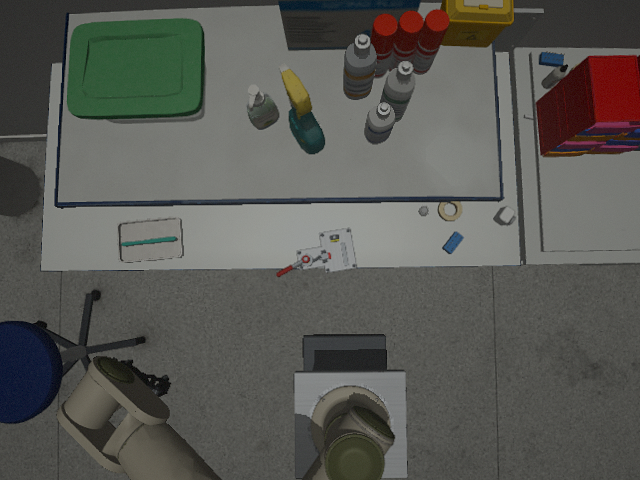

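View pics/scene0.png

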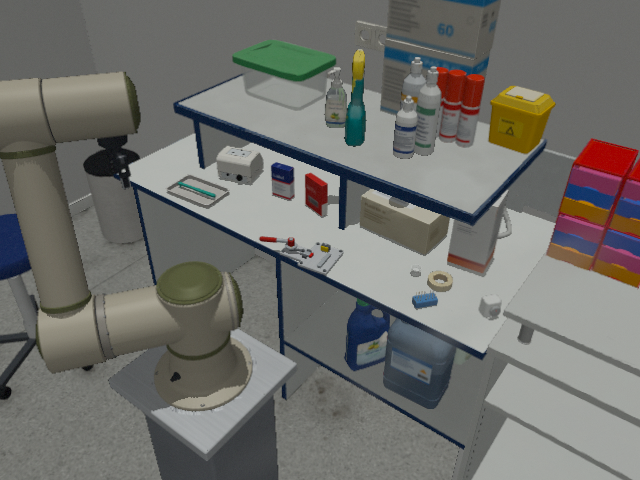

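The top view shows the clamp around (330,255), with the lever toward (285,271) and the yellow pad at about (335,237). The block is at (453,243), the tape at (450,210), the dish at (423,211) and the timer at (506,215). The shelf's front edge is at row 205. In the scene view the same items stand on the desk in front of the shelf.

```bash
cat > h.py <<'E'
import numpy as np, cv2
from scipy.spatial.transform import Rotation as R
from cell import r
def rot(q): return R.from_quat(np.roll(np.asarray(q,float),-1))
def px2w(c,px,z):
    u=cv2.undistortPoints(np.float64([px]).reshape(-1,1,2),c["intrinsics"],np.array(c["D"])).reshape(-1,2)
    d=rot(c["rotation"]).apply(np.c_[u,np.ones(len(u))]); o=np.array(c["origin"])
    return o+d*((np.reshape(z,(-1,1))-o[2])/d[:,2:])
def w2px(c,P):
    q=rot(c["rotation"]).inv(); P=np.atleast_2d(np.float64(P))
    return cv2.projectPoints(q.apply(P-c["origin"]),np.zeros(3),np.zeros(3),c["intrinsics"],np.array(c["D"]))[0].reshape(-1,2)
def delta(p,yaw=None):
    """tool-frame shift to p (mm) and tool z turn so that tool y lies at world angle yaw (mod pi), straight down"""
    s=r.observe(); q=rot(s["orientation"])
    out=[q.inv().apply(np.array(p)-s["ee_pos"]).round(1)]
    m=q.as_matrix(); a=np.arctan2(m[1,1],m[0,1])
    if yaw is not None: out.append(round(-((yaw-a+np.pi/2)%np.pi-np.pi/2),3))  # tool z is down
    return out,"yaw",round(a,3),"tilt",m[:,2].round(4),"j6",s["joint_pos"][5].round(2)
def snap(n,f):
    c=r.read_camera(n); cv2.imwrite("pics/"+f,c["color"][:,:,::-1]); return c
E
python3 - <<'E'
from h import *
c=r.read_camera("top")
n=["block","tape","dish","timer","pad","hinge","levertip","plateTR","plateBR","desk front","shelf edge"]
print(dict(zip(n,px2w(c,[(453,243),(450,210),(423,211),(506,215),(335,237),(307,260),(280,274),(350,230),(355,270),(400,268),(400,203)],[22,19,22,46,28,40,40,10,10,0,300]).round(0).tolist())))
w=r.read_camera("wrist"); print(w["intrinsics"],w["D"],w["origin"],w["rotation"])
q=rot(r.observe()["orientation"]); print(q.inv().apply(np.array(w["origin"])-r.observe()["ee_pos"]), (q.inv()*rot(w["rotation"])).as_matrix().round(3))
print(delta([420,-250,300],0))
E
```

```text
{'block': [512.0, -302.0, 22.0], 'tape': [608.0, -297.0, 19.0], 'dish': [606.0, -218.0, 22.0], 'timer': [588.0, -449.0, 46.0], 'pad': [533.0, 35.0, 28.0], 'hinge': [468.0, 115.0, 40.0], 'levertip': [430.0, 191.0, 40.0], 'plateTR': [555.0, -8.0, 10.0], 'plateBR': [439.0, -21.0, 10.0], 'desk front': [443.0, -151.0, 0.0], 'shelf edge': [586.0, -112.0, 300.0]}
[[422.69127128   0.         327.37102941]
 [  0.         422.69127128 242.59719495]
 [  0.           0.           1.        ]] [0.00041529 0.         0.         0.         0.        ] [135.96723613 512.55101709 373.11170185] [0.1190108  0.8237715  0.54864279 0.07891788]
[  72.16619128    0.3765265  -131.14088643] [[ 0.    -0.959 -0.283]
 [ 1.     0.     0.   ]
 [-0.    -0.283  0.959]]
([array([-483.9, -593.6,  -57.7]), np.float64(1.175)], 'yaw', np.float64(1.175), 'tilt', array([-5.e-04, -6.e-04, -1.e+00]), 'j6', np.float64(-0.22))
```

```bash
python3 - <<'E'
from h import *
A=r.read_camera("top");B=r.read_camera("scene")
for a,b in(((57,205),(178,107)),((501,199),(470,216))):
    f=lambda c,p:(rot(c["rotation"]).inv().as_matrix(), c, p)
    Ps=[];U=[]
    for c,p in((A,a),(B,b)):
        M=rot(c["rotation"]).inv().as_matrix(); Ps.append(np.c_[M,-M@np.array(c["origin"])])
        U.append(cv2.undistortPoints(np.float64([[p]]),c["intrinsics"],np.array(c["D"])).reshape(2,1))
    X=cv2.triangulatePoints(*Ps,*U); print((X[:3]/X[3]).ravel().round())
print(delta([440,45,260],np.pi/2))
E
```

```text
[606. 714. 250.]
[ 597. -356.  261.]
([array([-388.7, -313.8,  -17.8]), np.float64(-0.396)], 'yaw', np.float64(1.175), 'tilt', array([-3.e-04, -3.e-04, -1.e+00]), 'j6', np.float64(-0.22))
```

The rows are not in the units I measure in: shifts go in shares of 62.5 mm and turns go in shares of 90 degrees. I convert before sending: -48 mm is -0.768, -39 mm is -0.624, -0.185 rad / 1.5708 = -0.1178.

```bash
python3 -m pendant '{"ax": [0, 0, 0, 0, 0, 0, 0, 0, 0, 0], "ay": [0, 0, 0, 0, 0, 0, 0, 0, 0, 0], "az": [0, 0, 0, 0, 0, 0, 0, 0, -0.1178, -0.1178], "tx": [-0.768, -0.768, -0.768, -0.768, -0.768, -0.768, -0.768, -0.768, 0, 0], "ty": [-0.624, -0.624, -0.624, -0.624, -0.624, -0.624, -0.624, -0.624, 0, 0], "tz": [-0.032, -0.032, -0.032, -0.032, -0.032, -0.032, -0.032, -0.032, 0, 0], "aperture": [1, 1, 1, 1, 1, 1, 1, 1, 1, 1]}'
python3 - <<'E'
from h import *
r.observe()
c=snap("wrist","w1.png"); print(c["origin"]); print(delta([440,-290,240],np.pi/2))
E
```

```text
clock: 1.55
ee_pos: [436.6, 47.7, 258.1]
orientation: [-0.0, 0.011, 1.0, 0.0]
ft_force: [0.1, -0.1, 0.4]
opening: 1.001
grip_force: 0.0
[364.70474034  49.747579   389.38103451]
([array([  -8. , -338. ,   18.2]), np.float64(-0.013)], 'yaw', np.float64(1.558), 'tilt', array([-3.e-04,  1.e-04, -1.e+00]), 'j6', np.float64(-1.72))
```

View pics/w1.png

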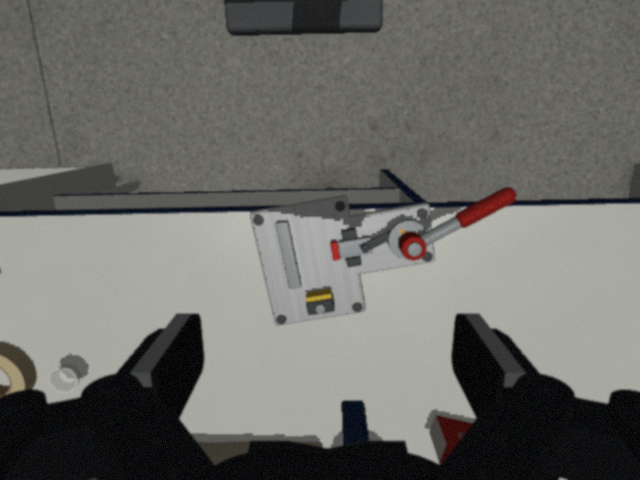

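The clamp is at about (250–435, 200–325): left plate corners near (251,213) and (279,325), the fence at (288,255), the red nose at (336,250), the yellow pad at (319,297), and the lever from (413,246) to (510,193). I'll zoom in for exact corners.

```bash
python3 - <<'E'
import cv2
im=cv2.imread("pics/w1.png")[190:335,240:440]
cv2.imwrite("pics/w1c.png",cv2.resize(im,None,fx=4,fy=4,interpolation=cv2.INTER_CUBIC))
E
```

```text
(no output)
```

View pics/w1c.png

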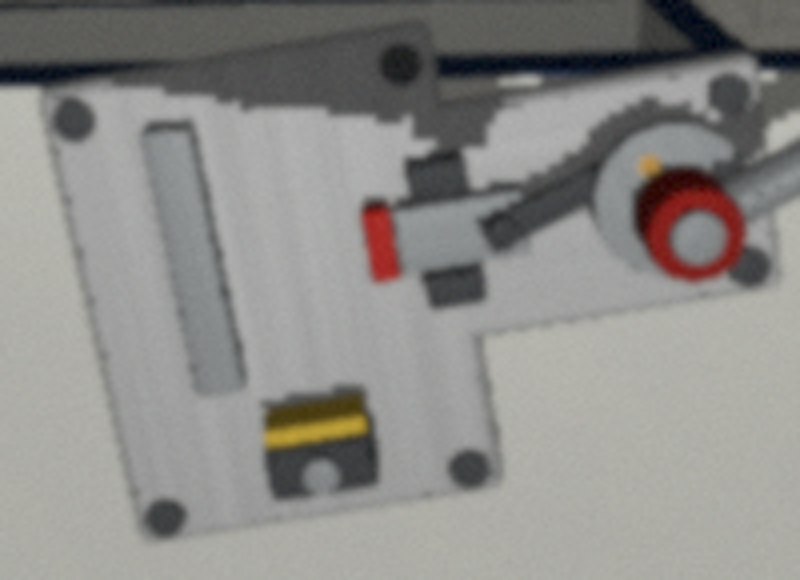

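Scaled: -56 mm is -0.896, 3 mm is 0.048.

```bash
python3 -m pendant '{"ax": [0, 0, 0, 0, 0, 0, 0], "ay": [0, 0, 0, 0, 0, 0, 0], "az": [0, 0, 0, 0, 0, 0, 0], "tx": [0, 0, 0, 0, 0, 0, 0], "ty": [-0.896, -0.896, -0.896, -0.896, -0.896, -0.896, 0], "tz": [0.048, 0.048, 0.048, 0.048, 0.048, 0.048, 0], "aperture": [1, 1, 1, 1, 1, 1, 1]}'
python3 - <<'E'
from h import *
c=snap("wrist","w2.png")
im=c["color"]; hsv=cv2.cvtColor(im,cv2.COLOR_RGB2HSV)
m=cv2.inRange(hsv,(95,90,60),(120,255,255)); n,l,s,ce=cv2.connectedComponentsWithStats(m)
for i in range(1,n):
    if s[i,4]>150: print(s[i],ce[i].round(1))
cv2.imwrite("pics/w2m.png",m)
E
```

```text
clock: 2.48
ee_pos: [427.1, -290.1, 239.4]
orientation: [-0.0, 0.016, 1.0, 0.0]
ft_force: [0.3, 1.1, -0.0]
opening: 1.001
grip_force: 0.0
[ 286  269   63   66 1955] [317.  300.7]
```

View pics/w2.png

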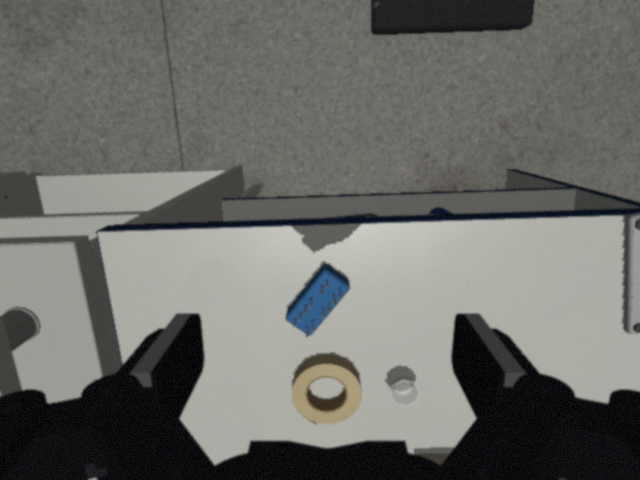

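The crop gives the plate's left corners, the fence corners, the nose face and the pad edge; I'll fit all of these. In w2 the block is at (317,300), clear of the tape roll (327,393) and the dish (403,385).

```bash
python3 - <<'E'
from h import *
from scipy.optimize import least_squares, minimize
import pickle
c2=r.read_camera("wrist")
# camera pose of w1 : tool offset constant; recompute from w1 TCP
c1=dict(c2); 
tp=np.array([436.6,47.7,258.1]); s=r.observe(); q=rot(s["orientation"])
off=q.inv().apply(np.array(c2["origin"])-s["ee_pos"]); print(off)
c1["origin"]=np.array([364.70474034,49.747579,389.38103451])
q1=R.from_quat([0.0125/2 if 0 else np.sin((np.pi/2-1.558)/2),np.cos((np.pi/2-1.558)/2),0,0])
qr=q1*q.inv()*rot(c2["rotation"]); c1["rotation"]=np.roll(qr.as_quat(),1)
L=np.array([(-48,-50,10),(70,-50,10),(-36,-27,18),(-36,-15,18),(30,-27,18),(30,-15,18),(-9,20,18),(9,20,18)],float)
P=np.array([(44,88),(146,541),(146,125),(194,121),(198,395),(245,387),(362,206),(375,282)])/4+[240,190]-0.375
def W(v,L): return R.from_euler("z",v[2]).apply(L)+[v[0],v[1],0]
f=least_squares(lambda v:(w2px(c1,W(v,L))-P).ravel(),[480,30,0.1],loss="soft_l1")
print("clamp",f.x.round(3),"res px",f.fun.reshape(-1,2).round(1).tolist())
pp=px2w(c1,np.array([(264,434),(366,420)])/4+[240,190],28); print("pad in clamp",R.from_euler("z",-f.x[2]).apply(pp-[f.x[0],f.x[1],0]).round(1))
m=cv2.inRange(cv2.cvtColor(c2["color"],cv2.COLOR_RGB2HSV),(95,90,40),(120,255,255))
k=cv2.findContours(m,0,2)[0]; k=max([a for a in k if cv2.boundingRect(a)[1]>250],key=cv2.contourArea)
def hull(v,sh=8):
    b=np.array([(x,y,z) for x in(-15,15) for y in(-31,31) for z in(0,22)],float)
    return cv2.convexHull(w2px(c2,W(v,b)).astype(np.float32))
kh=cv2.convexHull(k).astype(np.float32)
def cost(v):
    h=hull(v); i=cv2.intersectConvexConvex(h,kh)[0]; return -i/(cv2.contourArea(h)+cv2.contourArea(kh)-i)
c0=px2w(c2,[(317,300)],11)[0]
best=min((minimize(cost,[c0[0],c0[1],a],method="Nelder-Mead",options=dict(initial_simplex=[[c0[0],c0[1],a],[c0[0]+8,c0[1],a],[c0[0],c0[1]+8,a],[c0[0],c0[1],a+.3]])) for a in(-1,-.5,0,.5,1)),key=lambda o:o.fun)
print("block",best.x.round(3),best.fun)
b=best.x; print(delta([b[0],b[1],100],b[2]))
E
```

```text
[  72.16286175   -0.45348144 -130.9309703 ]
clamp [4.85012e+02 3.35630e+01 1.52000e-01] res px [[-1.7, -0.7], [-1.3, 0.9], [-1.0, 0.6], [0.1, -0.6], [0.0, 0.0], [0.8, 0.1], [1.3, 0.3], [1.2, -0.3]]
pad in clamp [[ 38.6 -11.9  28. ]
 [ 39.   12.   28. ]]
block [ 515.92  -302.492    0.96 ] -0.8546106072149744
([array([-88.7, -12.9, 140. ]), np.float64(0.582)], 'yaw', np.float64(1.543), 'tilt', array([-3.e-04,  7.e-04, -1.e+00]), 'j6', np.float64(-2.36))
```

Scaled: 35 mm is 0.56, -30 mm is -0.48, 0.185 rad / 1.5708 = 0.1178.

```bash
python3 -m pendant '{"ax": [0, 0, 0, 0, 0, 0, 0], "ay": [0, 0, 0, 0, 0, 0, 0], "az": [0, 0, 0, 0.1178, 0.1178, 0.1178, 0.0172], "tx": [-0.48, -0.48, -0.464, 0, 0, 0, 0], "ty": [-0.064, -0.064, -0.08, 0, 0, 0, 0], "tz": [0.56, 0.56, 0.56, 0, 0, 0, 0], "aperture": [1, 1, 1, 1, 1, 1, 1]}'
cat > blk.py <<'E'
from h import *
from scipy.optimize import minimize
def W(v,L): return R.from_euler("z",v[2]).apply(L)+[v[0],v[1],0]
def fit(c,v0,name=None):
    hsv=cv2.cvtColor(c["color"],cv2.COLOR_RGB2HSV)
    m=cv2.inRange(hsv,(95,110,25),(122,255,255))
    p=w2px(c,[[v0[0],v0[1],11]])[0]
    k=[a for a in cv2.findContours(m,0,2)[0] if cv2.contourArea(a)>300]
    k=min(k,key=lambda a:np.linalg.norm(a.reshape(-1,2).mean(0)-p)); kh=cv2.convexHull(k).astype(np.float32)
    box=np.array([(x,y,z) for x in(-15,15) for y in(-31,31) for z in(0,22)],float)
    hull=lambda v:cv2.convexHull(w2px(c,W(v,box)).astype(np.float32))
    def cost(v):
        h=hull(v); i=cv2.intersectConvexConvex(h,kh)[0]; return -i/(cv2.contourArea(h)+cv2.contourArea(kh)-i)
    v0=np.array(v0,float); o=minimize(cost,v0,method="Nelder-Mead",options=dict(initial_simplex=v0+np.vstack([np.zeros(3),np.diag([6,6,.15])])))
    if name:
        im=c["color"][:,:,::-1].copy(); cv2.polylines(im,[hull(o.x).astype(np.int32)],True,(0,255,0)); cv2.polylines(im,[kh.astype(np.int32)],True,(0,0,255)); cv2.imwrite(name,im)
    return o.x,o.fun,cv2.contourArea(kh),cv2.contourArea(hull(o.x))
E
python3 - <<'E'
from blk import *
c=r.read_camera("wrist"); b=fit(c,[515.9,-302.5,.96],"pics/w3.png"); print(b); print(delta([b[0][0],b[0][1],60],b[0][2]))
E
```

```text
clock: 3.45
ee_pos: [516.8, -301.4, 135.7]
orientation: [0.0, 0.299, 0.954, 0.0]
ft_force: [0.2, 0.2, -0.3]
opening: 0.999
grip_force: 0.0
(array([ 516.14419924, -302.09396422,    0.87298756]), np.float64(-0.894056381972289), 4638.0, 5187.591262350092)
([array([ 0.2, -0.8, 75.6]), np.float64(0.092)], 'yaw', np.float64(0.965), 'tilt', array([ 2.e-04, -1.e-04, -1.e+00]), 'j6', np.float64(-1.69))
```

View pics/w3.png

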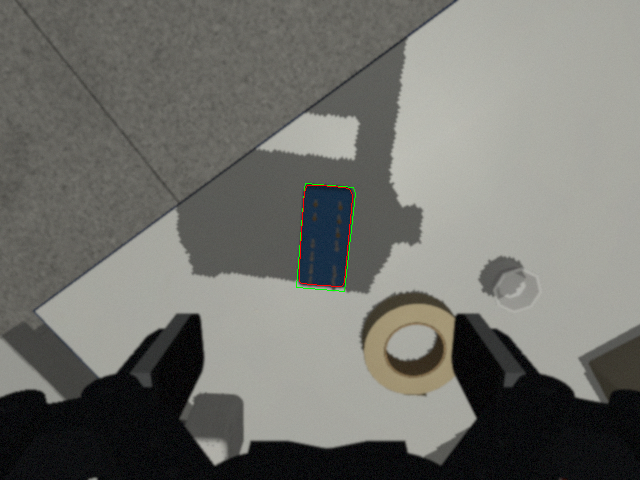

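The block outline, near (326,238), is fitted well. The tape roll at (412,348) and the dish at (518,290) are clear of the fingers. I'll turn slightly, then descend and grasp.

Scaled: 38 mm is 0.608, 24 mm is 0.384, 0.09 rad / 1.5708 = 0.0573.

```bash
python3 -m pendant '{"ax": [0, 0, 0, 0, 0, 0], "ay": [0, 0, 0, 0, 0, 0], "az": [0.0573, 0, 0, 0, 0, 0], "tx": [0, 0, 0, 0, 0, 0], "ty": [-0.0128, 0, 0, 0, 0, 0], "tz": [0, 0.608, 0.608, 0.384, 0.232, 0], "aperture": [0.65, 0.65, 0.65, 0.65, 0.65, 0.65]}' 40
python3 -m pendant '{"ax": [0, 0, 0, 0, 0], "ay": [0, 0, 0, 0, 0], "az": [0, 0, 0, 0, 0], "tx": [0, 0, 0, 0, 0], "ty": [0, 0, 0, 0, 0], "tz": [0, 0, 0, 0, 0], "aperture": [0, 0, 0, 0, 0]}' 40
```

```text
clock: 4.25
ee_pos: [515.9, -303.0, 20.5]
orientation: [-0.0, 0.341, 0.94, 0.0]
ft_force: [-0.3, 0.2, -0.2]
opening: 0.652
grip_force: 0.0
clock: 4.88
ee_pos: [516.6, -303.7, 22.2]
orientation: [0.001, 0.342, 0.94, -0.0]
ft_force: [0.6, 1.1, 6.1]
opening: 0.338
grip_force: 41.0
```

Scaled: -50 mm is -0.8, -30 mm is -0.48, -0.17 rad / 1.5708 = -0.1082.

```bash
python3 -m pendant '{"ax": [0, 0, 0, 0, 0, 0, 0, 0], "ay": [0, 0, 0, 0, 0, 0, 0, 0], "az": [0, 0, 0, -0.1082, -0.1082, -0.1082, -0.1082, -0.1082], "tx": [0, 0, 0, 0, 0, 0, 0, 0], "ty": [0, 0, 0, 0, 0, 0, 0, 0], "tz": [-0.48, -0.8, -0.8, 0, 0, 0, 0, 0], "aperture": [0, 0, 0, 0, 0, 0, 0, 0]}'
python3 - <<'E'
from h import *
print(delta([455,-75,150],1.723))
E
```

```text
clock: 5.88
ee_pos: [515.8, -303.3, 150.8]
orientation: [-0.0, -0.079, 0.997, 0.0]
ft_force: [-0.3, -0.5, -2.0]
opening: 0.337
grip_force: 40.0
([array([ 24.1, 235. ,   0.9]), np.float64(0.006)], 'yaw', np.float64(1.729), 'tilt', array([-2.e-04,  1.e-04, -1.e+00]), 'j6', np.float64(-2.46))
```

```bash
python3 -m pendant '{"ax": [0, 0, 0, 0, 0], "ay": [0, 0, 0, 0, 0], "az": [0, 0, 0, 0, 0], "tx": [0.096, 0.096, 0.096, 0.096, 0], "ty": [0.88, 0.96, 0.96, 0.96, 0], "tz": [0, 0, 0, 0, 0], "aperture": [0, 0, 0, 0, 0]}'
python3 - <<'E'
from h import *
c=snap("wrist","w4.png"); import pickle; pickle.dump(c,open("w4.pkl","wb"))
P=[(-48,-50,10),(115*0+70,115,10)]
f=[485,33.6,.152]
L=np.array([(-48,-50,10),(70,-50,10),(-36,-27,18),(-36,-15,18),(30,-27,18),(30,-15,18),(-9,20,18),(9,20,18)],float)
p=w2px(c,R.from_euler("z",f[2]).apply(L)+[f[0],f[1],0]); print(p.round(0).tolist())
x0,y0=(p.min(0)-15).astype(int); x1,y1=(p.max(0)+15).astype(int); x0=max(x0,0);y0=max(y0,0); print(x0,y0,x1,y1)
im=c["color"][y0:min(y1,480),x0:min(x1,640),::-1]; s=min(800/im.shape[1],600/im.shape[0]); print(s)
cv2.imwrite("pics/w4c.png",cv2.resize(im,None,fx=s,fy=s,interpolation=cv2.INTER_CUBIC))
E
```

```text
clock: 6.5
ee_pos: [455.5, -71.6, 151.1]
orientation: [-0.0, -0.078, 0.997, 0.0]
ft_force: [0.3, -0.9, -1.8]
opening: 0.337
grip_force: 40.4
[[401.0, 227.0], [392.0, 381.0], [437.0, 248.0], [456.0, 248.0], [430.0, 338.0], [447.0, 338.0], [504.0, 286.0], [501.0, 311.0]]
377 211 518 395
3.260869565217391
```

View pics/w4c.png

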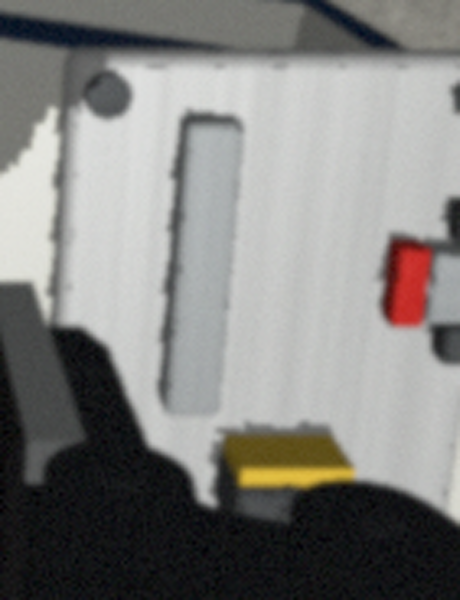

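The closer crop shows the fence top from (188,122) to (218,415), the red nose edge at about (394,243)–(390,322), and the pad top edge at (240,468)–(352,468). The nose and fence face lie a few px left of the first fit. I'll check the camera against the held block, whose tool-frame position is known.

```bash
python3 - <<'E'
from h import *
import pickle
from scipy.optimize import least_squares
c=pickle.load(open("w4.pkl","rb"))
T=np.array([455.5,-71.6,151.1]); yaw=2*np.arctan2(0.997,-0.078)  # tool x dir
s=r.observe(); q=rot(s["orientation"]); T=s["ee_pos"]; print(T,s["orientation"])
box=np.array([(x,y,z) for x in(-31,31) for y in(-15,15) for z in(21.5,-0.5)],float)
pb=w2px(c,T+q.apply(box))
m=cv2.inRange(cv2.cvtColor(c["color"],cv2.COLOR_RGB2HSV),(95,110,20),(122,255,255))
k=[a for a in cv2.findContours(m,0,2)[0] if cv2.contourArea(a)>500]
for a in k: print("blob",cv2.boundingRect(a),cv2.minAreaRect(a))
print("pred hull",cv2.boundingRect(cv2.convexHull(pb.astype(np.float32))),pb.round(0).tolist())
# fit clamp in w4 alone
L=np.array([(-36,-27,18),(30,-27,18),(30,-15,18),(-36,-15,18),(-9,20,18),(9,20,18),(-48,-50,10)],float)
P=np.array([(186,120),(161,413),(219,415),(241,120),(394,241),(390,323),(67,52)])/3.2609+[377,211]-.35
f=least_squares(lambda v:(w2px(c,R.from_euler("z",v[2]).apply(L)+[v[0],v[1],0])-P).ravel(),[485,33,.15],loss="soft_l1")
print("clamp",f.x.round(3),f.fun.reshape(-1,2).round(1).tolist())
pp=px2w(c,np.array([(236,468),(354,468)])/3.2609+[377,211],28);print("pad",R.from_euler("z",-f.x[2]).apply(pp-[f.x[0],f.x[1],0]).round(1))
E
```

```text
[456.36695041 -73.50054776 151.24955129] [ 2.79063780e-04 -7.73710131e-02  9.97002307e-01 -2.18095412e-04]
blob (284, 229, 88, 172) ((327.6730041503906, 314.4966735839844), (170.56459045410156, 87.19541931152344), 88.8982925415039)
blob (0, 157, 423, 68) ((210.64231872558594, 192.34120178222656), (427.1272888183594, 6.49409294128418), 8.686355590820312)
pred hull (273, 233, 93, 181) [[285.0, 378.0], [279.0, 413.0], [357.0, 378.0], [361.0, 413.0], [281.0, 234.0], [273.0, 251.0], [361.0, 234.0], [366.0, 251.0]]
clamp [4.84999e+02 3.07550e+01 1.58000e-01] [[-1.1, -0.3], [0.1, 0.3], [-0.5, -0.4], [0.4, -0.3], [2.3, 0.9], [0.5, 0.3], [-0.8, -0.2]]
pad [[ 37.3 -12.9  28. ]
 [ 37.4  11.7  28. ]]
```

```bash
python3 - <<'E'
from h import *
import pickle
c=pickle.load(open("w4.pkl","rb"))
E=[];O=[]
for i in range(6):
    k=r.read_camera("wrist"); s=r.observe(); E.append(s["ee_pos"]); O.append(k["origin"]); F=s["ft_force"]
    print(s["ee_pos"].round(2),np.round(k["origin"],2),F.round(1))
T=np.mean(E,0); q=rot(s["orientation"])
print("mean",T,"std",np.std(E,0)); print("w4 off",q.inv().apply(c["origin"]-T),"now",q.inv().apply(np.mean(O,0)-T)); print((q.inv()*rot(c["rotation"])).as_matrix().round(4))
c["origin"]=T+q.apply([72.16,0,-131.05])
box=np.array([(x,y,z) for x in(-31,31) for y in(-15,15) for z in(21.5,-0.5)],float)
print(w2px(c,T+q.apply(box)).round(0).tolist())
E
```

```text
[456.77 -74.64 151.2 ] [385.17 -84.01 282.42] [ 0.3  0.7 -0.8]
[456.91 -75.27 151.05] [385.54 -85.   282.36] [ 0.   0.  -1.4]
[456.93 -75.57 150.91] [385.69 -85.56 282.23] [-0.2 -0.2 -1.9]
[456.87 -75.69 150.8 ] [385.72 -85.84 282.11] [-0.2 -0.1 -1.9]
[456.82 -75.66 150.74] [385.7  -85.93 282.  ] [-0.5 -1.1 -1.4]
[456.77 -75.57 150.7 ] [385.65 -85.91 281.94] [-0.1 -0.6 -1.4]
mean [456.8452218  -75.39864081 150.89830129] std [0.06501579 0.36480764 0.17825605]
w4 off [  72.65422063    3.99864804 -131.43363773] now [  71.9691777     0.84650741 -131.27145743]
[[ 5.600e-03 -9.592e-01 -2.826e-01]
 [ 1.000e+00  5.200e-03  2.200e-03]
 [-7.000e-04 -2.827e-01  9.592e-01]]
[[290.0, 377.0], [284.0, 412.0], [362.0, 377.0], [367.0, 413.0], [286.0, 233.0], [280.0, 250.0], [367.0, 233.0], [373.0, 251.0]]
```

```bash
python3 - <<'E'
from h import *
import pickle
from scipy.optimize import least_squares
c0=pickle.load(open("w4.pkl","rb")); c=r.read_camera("wrist"); s=r.observe(); pickle.dump((c,s["ee_pos"]),open("w5.pkl","wb"))
q=rot(s["orientation"]); print(s["ee_pos"],q.inv().apply(np.array(c["origin"])-s["ee_pos"]))
P=np.array([(186,120),(161,413),(219,415),(241,120),(394,241),(390,323),(67,52)])/3.2609+[377,211]-.35
g0=cv2.cvtColor(c0["color"],cv2.COLOR_RGB2GRAY);g=cv2.cvtColor(c["color"],cv2.COLOR_RGB2GRAY)
Q,st,er=cv2.calcOpticalFlowPyrLK(g0,g,P.astype(np.float32).reshape(-1,1,2),None,winSize=(25,25)); Q=Q.reshape(-1,2)
print((Q-P).round(1).tolist())
L=np.array([(-36,-27,18),(30,-27,18),(30,-15,18),(-36,-15,18),(-9,20,18),(9,20,18),(-48,-50,10)],float)
f=least_squares(lambda v:(w2px(c,R.from_euler("z",v[2]).apply(L)+[v[0],v[1],0])-Q).ravel(),[485,33,.15],loss="soft_l1")
print("clamp",f.x.round(3),f.fun.reshape(-1,2).round(1).tolist())
print(delta(list(R.from_euler("z",f.x[2]).apply([-16,2.5,0])[:2]+f.x[:2])+[100],np.pi/2+f.x[2]))
E
```

```text
[456.69534492 -75.39730322 150.65327077] [  71.86855828    0.40130258 -131.23425725]
[[6.7, -1.6], [-0.4, -1.0], [6.9, -1.3], [6.6, -1.5], [6.9, -1.7], [6.9, -1.5], [7.3, -1.1]]
clamp [4.85144e+02 3.04760e+01 1.52000e-01] [[-1.2, -0.2], [6.7, 0.1], [-1.2, -0.3], [0.5, -0.3], [2.0, 1.2], [0.1, 0.5], [-1.8, -0.6]]
([array([-28.1, 102.9,  50.7]), np.float64(-0.001)], 'yaw', np.float64(1.722), 'tilt', array([-2.e-04,  1.e-04, -1.e+00]), 'j6', np.float64(-2.14))
```

```bash
python3 -m pendant '{"ax": [0, 0, 0, 0, 0, 0, 0, 0, 0, 0], "ay": [0, 0, 0, 0, 0, 0, 0, 0, 0, 0], "az": [0, 0, 0, 0, 0, 0, 0, 0, 0, 0], "tx": [-0.064, -0.112, -0.112, -0.096, -0.064, 0, 0, 0, 0, 0], "ty": [0.24, 0.416, 0.416, 0.336, 0.24, 0, 0, 0, 0, 0], "tz": [0.16, 0.192, 0.192, 0.16, 0.096, 0.08, 0.08, 0.08, 0, 0], "aperture": [0, 0, 0, 0, 0, 0, 0, 0, 0, 0]}'
python3 - <<'E'
from h import *
import pickle
for i in range(6): c=r.read_camera("wrist")
s=r.observe(); q=rot(s["orientation"]); print(s["ee_pos"],q.inv().apply(np.array(c["origin"])-s["ee_pos"]),s["ft_force"])
pickle.dump((c,s["ee_pos"],s["orientation"]),open("w6.pkl","wb"))
f=[485.1,30.5,.152]
print(delta(list(R.from_euler("z",f[2]).apply([-16,2.5,0])[:2]+f[:2])+[60],np.pi/2+f[2]))
L=np.array([(-48,-50,10),(-36,-15,18),(30,-15,18),(-9,20,18),(9,20,18)],float)
print(w2px(c,R.from_euler("z",f[2]).apply(L)+[f[0],f[1],0]).round(1).tolist())
im=c["color"][100:440,200:520,::-1]; cv2.imwrite("pics/w6c.png",cv2.resize(im,None,fx=1.76,fy=1.76,interpolation=cv2.INTER_CUBIC))
E
```

```text
clock: 8.15
ee_pos: [468.8, 31.1, 86.0]
orientation: [0.0, -0.076, 0.997, -0.0]
ft_force: [1.0, 0.1, -2.0]
opening: 0.34
grip_force: 40.4
[468.69896499  31.34144178  85.87038695] [  71.88198471    0.51408971 -131.25593325] [-1.14768084 -0.83044443 -2.59876975]
([array([-0.1, -0.8, 25.9]), np.float64(0.0)], 'yaw', np.float64(1.723), 'tilt', array([ 2.e-04, -0.e+00, -1.e+00]), 'j6', np.float64(-1.91))
[[219.0, 201.7], [288.7, 229.2], [291.9, 349.5], [359.4, 281.0], [358.7, 313.5]]
```

View pics/w6c.png

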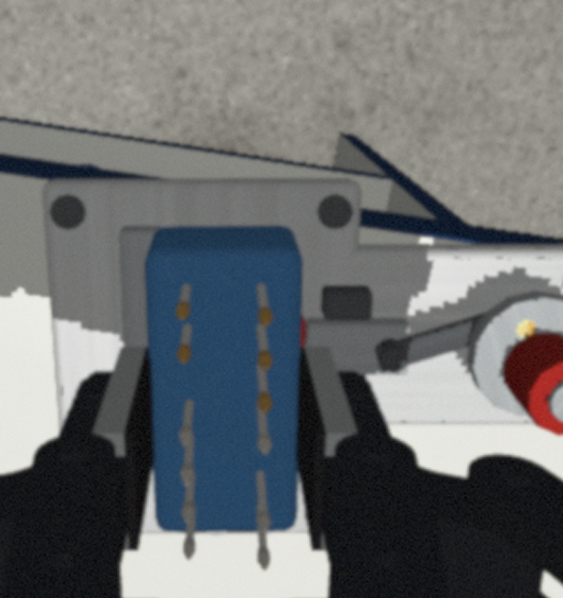

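The held block covers the nest: its far end spans crop x 147–301, the fence's left edge is at crop x≈122 and the nose shows at 302–306. The plate corner at crop (45,180) hints at a small scale error, so I'll do a joint fit of w5 and w6 with scale and camera offset free.

```bash
python3 - <<'E'
from h import *
import pickle
from scipy.optimize import least_squares
c5,T5=pickle.load(open("w5.pkl","rb")); c6,T6,o6=pickle.load(open("w6.pkl","rb"))
q=rot(o6)
L5=np.array([(-36,-27,18),(30,-15,18),(-36,-15,18),(-9,20,18),(9,20,18),(-48,-50,10)],float)
P5=(np.array([(186,120),(219,415),(241,120),(394,241),(390,323),(67,52)])/3.2609+[377,211]-.35)+[6.8,-1.5]
L6=np.array([(-48,-50,10),(-36,-27,18)],float); P6=np.array([(45,180),(122,228)])/1.76+[200,100]-.2
B=np.array([(31,-15,-.5),(31,15,-.5),(-31,-15,-.5),(-31,15,-.5)],float); PB=np.array([(147,250),(301,250),(157,529),(298,529)])/1.76+[200,100]-.2
B[:,:2]*= [30.2/31,14.2/15]
def prj(c,P,k,off,T):
    d=dict(c); d["intrinsics"]=c["intrinsics"].copy(); d["intrinsics"][0,0]*=k; d["intrinsics"][1,1]*=k
    d["origin"]=T+q.apply(np.array([72,.3,-131.1])+off); return w2px(d,P)
def res(v):
    C=lambda L:R.from_euler("z",v[2]).apply(L)+[v[0],v[1],0]
    k=v[3];o=v[4:7]; b=B+[v[7],0,0]
    return np.r_[(prj(c5,C(L5),k,o,T5)-P5).ravel(),(prj(c6,C(L6),k,o,T6)-P6).ravel(),(prj(c6,T6+q.apply(b),k,o,T6)-PB).ravel(),o/2*1.0,(k-1)/.02,v[7]/2]
f=least_squares(res,[485,30,.15,1,0,0,0,0],loss="soft_l1",x_scale=[1,1,.01,.01,1,1,1,1])
print(f.x.round(3)); print(f.fun[:24].reshape(-1,2).round(1).tolist(),f.cost)
x=f.x; print(delta(list(R.from_euler("z",x[2]).apply([-16,2.5,0])[:2]+x[:2])+[40],np.pi/2+x[2]))
E
```

```text
[ 4.86469e+02  3.19500e+01  1.49000e-01  9.81000e-01 -1.82100e+00
 -3.70000e-01  8.83000e-01  1.82000e+00]
[[-0.2, -0.2], [-0.6, -1.3], [1.1, -0.1], [1.9, 0.8], [-0.0, -0.2], [0.5, 0.1], [-0.9, 0.3], [-0.3, 0.2], [0.7, 0.4], [0.3, 0.4], [-0.1, -0.4], [-2.9, -0.4]] 7.326364417124507
([array([-1.7,  0.5, 45.9]), np.float64(0.003)], 'yaw', np.float64(1.723), 'tilt', array([ 2.e-04, -0.e+00, -1.e+00]), 'j6', np.float64(-1.91))
```

The rows are not in the units I measure in: shifts go in shares of 62.5 mm and turns go in shares of 90 degrees. I convert before sending: 14 mm is 0.224, 10 mm is 0.16.

```bash
python3 -m pendant '{"ax": [0, 0, 0, 0, 0, 0, 0], "ay": [0, 0, 0, 0, 0, 0, 0], "az": [0, 0, 0, 0, 0, 0, 0], "tx": [0, 0, 0, 0, 0, 0, 0], "ty": [0.0032, 0, 0, 0, 0, 0, 0], "tz": [0.224, 0.224, 0.16, 0.064, 0, 0, 0], "aperture": [0, 0, 0, 0, 0, 0, 0]}'
python3 -m pendant '{"ax": [0, 0, 0, 0, 0], "ay": [0, 0, 0, 0, 0], "az": [0, 0, 0, 0, 0], "tx": [0, 0, 0, 0, 0], "ty": [0, 0, 0, 0, 0], "tz": [0.032, 0.032, 0.032, 0, 0], "aperture": [0, 0, 0, 0, 0]}'
```

```text
clock: 9.32
ee_pos: [468.8, 31.5, 44.1]
orientation: [0.0, -0.076, 0.997, -0.0]
ft_force: [1.4, 0.0, -2.2]
opening: 0.337
grip_force: 40.4
clock: 9.95
ee_pos: [468.6, 31.6, 37.8]
orientation: [-0.0, -0.076, 0.997, 0.0]
ft_force: [-0.3, 0.3, -2.4]
opening: 0.333
grip_force: 40.4
```

Scaled: 1.5 mm is 0.024.

```bash
python3 -m pendant '{"ax": [0, 0, 0, 0], "ay": [0, 0, 0, 0], "az": [0, 0, 0, 0], "tx": [0, 0, 0, 0], "ty": [0, 0, 0, 0], "tz": [0.024, 0.024, 0, 0], "aperture": [0, 0, 0, 0]}'
python3 -m pendant '{"ax": [0, 0, 0, 0], "ay": [0, 0, 0, 0], "az": [0, 0, 0, 0], "tx": [0, 0, 0, 0], "ty": [0, 0, 0, 0], "tz": [0.016, 0.016, 0, 0], "aperture": [0, 0, 0, 0]}'
```

```text
clock: 10.45
ee_pos: [468.6, 31.5, 34.8]
orientation: [-0.0, -0.076, 0.997, -0.0]
ft_force: [-0.4, 0.3, -2.0]
opening: 0.339
grip_force: 40.4
clock: 10.95
ee_pos: [468.7, 31.5, 32.8]
orientation: [0.0, -0.076, 0.997, -0.0]
ft_force: [0.6, 0.4, -1.7]
opening: 0.339
grip_force: 40.4
```

Scaled: 1 mm is 0.016.

```bash
python3 -m pendant '{"ax": [0, 0, 0], "ay": [0, 0, 0], "az": [0, 0, 0], "tx": [0, 0, 0], "ty": [0, 0, 0], "tz": [0.016, 0, 0], "aperture": [0, 0, 0]}'
python3 -m pendant '{"ax": [0, 0, 0], "ay": [0, 0, 0], "az": [0, 0, 0], "tx": [0, 0, 0], "ty": [0, 0, 0], "tz": [0.0112, 0, 0], "aperture": [0, 0, 0]}'
```

```text
clock: 11.32
ee_pos: [468.7, 31.5, 32.1]
orientation: [0.0, -0.076, 0.997, -0.0]
ft_force: [-3.2, -0.9, 5.3]
opening: 0.339
grip_force: 41.2
clock: 11.7
ee_pos: [468.7, 31.5, 32.1]
orientation: [0.0, -0.076, 0.997, -0.0]
ft_force: [-6.1, 0.0, 15.8]
opening: 0.339
grip_force: 42.4
```

Scaled: -3 mm is -0.048, -2 mm is -0.032.

```bash
python3 -m pendant '{"ax": [0, 0, 0, 0, 0, 0, 0, 0], "ay": [0, 0, 0, 0, 0, 0, 0, 0], "az": [0, 0, 0, 0, 0, 0, 0, 0], "tx": [0, -0.032, -0.048, -0.048, -0.048, -0.032, 0, 0], "ty": [0, 0, 0, 0, 0, 0, 0, 0], "tz": [-0.0128, 0, 0, 0, 0, 0, 0, 0], "aperture": [0, 0, 0, 0, 0, 0, 0, 0]}'
```

```text
clock: 12.7
ee_pos: [480.8, 33.5, 32.1]
orientation: [-0.001, -0.076, 0.997, 0.0]
ft_force: [-5.5, -1.2, 9.7]
opening: 0.335
grip_force: 41.8
```

Scaled: -1 mm is -0.016, -0.3 mm is -0.0048.

```bash
python3 -m pendant '{"ax": [0, 0, 0, 0, 0, 0], "ay": [0, 0, 0, 0, 0, 0], "az": [0, 0, 0, 0, 0, 0], "tx": [-0.016, -0.016, -0.016, -0.016, 0, 0], "ty": [0, 0, 0, 0, 0, 0], "tz": [-0.0048, 0, 0, 0, 0, 0], "aperture": [0, 0, 0, 0, 0, 0]}'
python3 -m pendant '{"ax": [0, 0, 0], "ay": [0, 0, 0], "az": [0, 0, 0], "tx": [-0.016, 0, 0], "ty": [0, 0, 0], "tz": [0, 0, 0], "aperture": [0, 0, 0]}'
python3 -m pendant '{"ax": [0, 0, 0], "ay": [0, 0, 0], "az": [0, 0, 0], "tx": [-0.016, 0, 0], "ty": [0, 0, 0], "tz": [0, 0, 0], "aperture": [0, 0, 0]}'
```

```text
clock: 13.45
ee_pos: [485.6, 34.1, 32.1]
orientation: [0.0, -0.076, 0.997, -0.0]
ft_force: [-0.3, 0.1, -0.1]
opening: 0.334
grip_force: 40.7
clock: 13.82
ee_pos: [486.6, 34.3, 32.1]
orientation: [0.0, -0.076, 0.997, -0.0]
ft_force: [-0.3, -0.5, -1.3]
opening: 0.338
grip_force: 40.5
clock: 14.2
ee_pos: [487.5, 34.4, 32.2]
orientation: [0.0, -0.076, 0.997, -0.0]
ft_force: [-0.5, 0.3, -1.9]
opening: 0.332
grip_force: 40.5
```

```bash
python3 -m pendant '{"ax": [0, 0, 0], "ay": [0, 0, 0], "az": [0, 0, 0], "tx": [-0.0112, 0, 0], "ty": [0, 0, 0], "tz": [0, 0, 0], "aperture": [0, 0, 0]}'
python3 -m pendant '{"ax": [0, 0, 0], "ay": [0, 0, 0], "az": [0, 0, 0], "tx": [-0.0112, 0, 0], "ty": [0, 0, 0], "tz": [0, 0, 0], "aperture": [0, 0, 0]}'
```

```text
clock: 14.58
ee_pos: [488.2, 34.5, 32.2]
orientation: [0.0, -0.076, 0.997, -0.0]
ft_force: [-0.6, -0.2, -1.7]
opening: 0.338
grip_force: 40.5
clock: 14.95
ee_pos: [488.8, 34.6, 32.2]
orientation: [-0.0, -0.076, 0.997, 0.0]
ft_force: [-0.8, -0.6, -1.2]
opening: 0.336
grip_force: 40.5
```

Scaled: -0.7 mm is -0.0112.

```bash
python3 -m pendant '{"ax": [0, 0, 0], "ay": [0, 0, 0], "az": [0, 0, 0], "tx": [-0.0112, 0, 0], "ty": [0, 0, 0], "tz": [0, 0, 0], "aperture": [0, 0, 0]}'
```

```text
clock: 15.32
ee_pos: [489.5, 34.8, 32.2]
orientation: [-0.0, -0.076, 0.997, 0.0]
ft_force: [0.2, 0.2, -2.4]
opening: 0.336
grip_force: 40.5
```

Scaled: -0.6 mm is -0.0096.

```bash
cat > free.py <<'E'
from h import *
s=r.observe(); f=rot(s["orientation"]).inv().apply(s["ft_force"]); print(f.round(1),s["ee_pos"].round(1)); raise SystemExit(int(f[0]>3))
E
python3 -m pendant '{"ax": [0, 0, 0], "ay": [0, 0, 0], "az": [0, 0, 0], "tx": [-0.0096, 0, 0], "ty": [0, 0, 0], "tz": [0, 0, 0], "aperture": [0, 0, 0]}' >/dev/null; python3 free.py &&
python3 -m pendant '{"ax": [0, 0, 0], "ay": [0, 0, 0], "az": [0, 0, 0], "tx": [-0.0096, 0, 0], "ty": [0, 0, 0], "tz": [0, 0, 0], "aperture": [0, 0, 0]}' >/dev/null; python3 free.py &&
python3 -m pendant '{"ax": [0, 0, 0], "ay": [0, 0, 0], "az": [0, 0, 0], "tx": [-0.0096, 0, 0], "ty": [0, 0, 0], "tz": [0, 0, 0], "aperture": [0, 0, 0]}' >/dev/null; python3 free.py &&
python3 -m pendant '{"ax": [0, 0, 0], "ay": [0, 0, 0], "az": [0, 0, 0], "tx": [-0.0096, 0, 0], "ty": [0, 0, 0], "tz": [0, 0, 0], "aperture": [0, 0, 0]}' >/dev/null; python3 free.py &&
python3 -m pendant '{"ax": [0, 0, 0], "ay": [0, 0, 0], "az": [0, 0, 0], "tx": [-0.0096, 0, 0], "ty": [0, 0, 0], "tz": [0, 0, 0], "aperture": [0, 0, 0]}' >/dev/null; python3 free.py
```

```text
[0.4 0.4 2.6] [490.1  34.9  32.2]
[-0.2  0.5  1.6] [490.7  34.9  32.2]
[-0.4 -0.6  1.8] [491.3  35.   32.2]
[ 0.3 -0.   1.4] [491.9  35.1  32.2]
[-0.2  0.2  1.1] [492.5  35.2  32.2]
```

```bash

python3 -m pendant '{"ax": [0, 0, 0], "ay": [0, 0, 0], "az": [0, 0, 0], "tx": [-0.0096, 0, 0], "ty": [0, 0, 0], "tz": [0, 0, 0], "aperture": [0, 0, 0]}' >/dev/null; python3 free.py &&
python3 -m pendant '{"ax": [0, 0, 0], "ay": [0, 0, 0], "az": [0, 0, 0], "tx": [-0.0096, 0, 0], "ty": [0, 0, 0], "tz": [0, 0, 0], "aperture": [0, 0, 0]}' >/dev/null; python3 free.py &&
python3 -m pendant '{"ax": [0, 0, 0], "ay": [0, 0, 0], "az": [0, 0, 0], "tx": [-0.0096, 0, 0], "ty": [0, 0, 0], "tz": [0, 0, 0], "aperture": [0, 0, 0]}' >/dev/null; python3 free.py &&
python3 -m pendant '{"ax": [0, 0, 0], "ay": [0, 0, 0], "az": [0, 0, 0], "tx": [-0.0096, 0, 0], "ty": [0, 0, 0], "tz": [0, 0, 0], "aperture": [0, 0, 0]}' >/dev/null; python3 free.py &&
python3 -m pendant '{"ax": [0, 0, 0], "ay": [0, 0, 0], "az": [0, 0, 0], "tx": [-0.0096, 0, 0], "ty": [0, 0, 0], "tz": [0, 0, 0], "aperture": [0, 0, 0]}' >/dev/null; python3 free.py
```

```text
[ 0.1 -0.4  1.7] [493.1  35.3  32.2]
[-1.1 -1.   1.6] [493.6  35.4  32.2]
[ 3.8 -0.3 -1.4] [493.9  35.4  32.1]
[ 3.8 -0.3 -1.4] [493.9  35.4  32.1]
[ 3.8 -0.3 -1.4] [493.9  35.4  32.1]
```

Scaled: -0.4 mm is -0.0064.

```bash
python3 -m pendant '{"ax": [0, 0, 0], "ay": [0, 0, 0], "az": [0, 0, 0], "tx": [-0.0064, 0, 0], "ty": [0, 0, 0], "tz": [0, 0, 0], "aperture": [0, 0, 0]}'; python3 free.py
```

```text
clock: 18.7
ee_pos: [493.9, 35.5, 32.1]
orientation: [-0.001, -0.076, 0.997, 0.0]
ft_force: [-7.3, -2.9, 3.8]
opening: 0.336
grip_force: 41.0
[ 7.6 -1.7 -3.8] [493.9  35.5  32.1]
```

Scaled: -0.15 mm is -0.0024.

```bash
python3 -m pendant '{"ax": [0, 0, 0, 0], "ay": [0, 0, 0, 0], "az": [0, 0, 0, 0], "tx": [-0.0024, 0, 0, 0], "ty": [0, 0, 0, 0], "tz": [0, 0, 0, 0], "aperture": [0, 0, 0, 0]}'; python3 free.py
python3 -m pendant '{"ax": [0, 0, 0, 0, 0, 0, 0, 0, 0, 0], "ay": [0, 0, 0, 0, 0, 0, 0, 0, 0, 0], "az": [0, 0, 0, 0, 0, 0, 0, 0, 0, 0], "tx": [0, 0, 0, 0, 0, 0, 0, 0, 0, 0], "ty": [0, 0, 0, 0, 0, 0, 0, 0, 0, 0], "tz": [0, 0, 0, 0, -0.24, -0.48, -0.64, -0.48, 0, 0], "aperture": [0.45, 0.45, 0.5, 0.5, 0.5, 0.5, 0.5, 0.5, 0.5, 0.5]}'
python3 - <<'E'
from h import *
for i in range(4): c=r.read_camera("wrist")
cv2.imwrite("pics/w7.png",cv2.resize(c["color"][120:420,160:560,::-1],None,fx=2,fy=2))
f=[486.4,31.6,.15]
print(w2px(c,R.from_euler("z",f[2]).apply(np.array([(0,90,48),(0,90,40),(-18.7,157.5,40)]))+[f[0],f[1],0]).round(0).tolist())
E
```

```text
clock: 19.2
ee_pos: [493.9, 35.5, 32.1]
orientation: [-0.001, -0.076, 0.997, 0.0]
ft_force: [-7.4, -1.9, 3.3]
opening: 0.339
grip_force: 41.1
[ 7.6 -0.8 -3.3] [493.9  35.5  32.1]
clock: 20.45
ee_pos: [494.5, 35.6, 147.1]
orientation: [-0.0, -0.076, 0.997, 0.0]
ft_force: [0.0, -0.2, -0.5]
opening: 0.497
grip_force: 0.0
[[481.0, 236.0], [476.0, 232.0], [598.0, 201.0]]
```

View pics/w7.png

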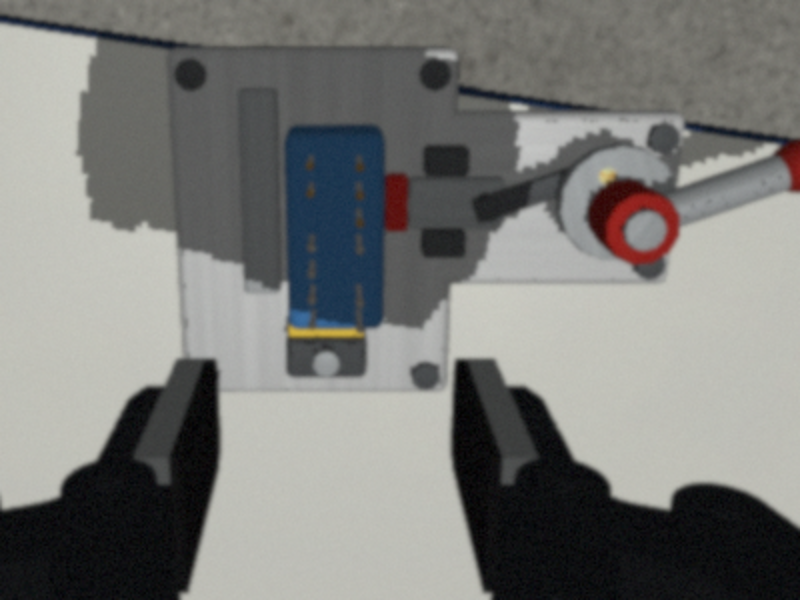

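The block sits on the plate with its far end on the yellow pad (row 330) and its right side next to the nose at (387,200). The hinge knob at (645,230) matches the fit. Next I'll plan the lever push, with the fingers shut.

```bash
cat > lev.py <<'E'
from h import *
C=np.array([486.,30.3,.15])
def cen(th,gap=0,rad=72):
    d=7.5+11*np.cos(th)+14.5*np.sin(th)+gap
    return np.array([-rad*np.sin(th)+d*np.cos(th), 90+rad*np.cos(th)+d*np.sin(th)])
def where():
    s=r.observe(); p=R.from_euler("z",-C[2]).apply(s["ee_pos"]-[C[0],C[1],0]); f=R.from_euler("z",-C[2]).apply(s["ft_force"])
    return p,f
E
python3 - <<'E'
from lev import *
p,f=where(); s=cen(.27,10); print(p,s,"tool d",[-(s-p[:2])[0].round(1),(s-p[:2])[1].round(1)],delta([494,35,147],np.pi/2+.15))
prev=s
for th in np.r_[.27,np.arange(.4,1.45,.1)]:
    c=cen(th); d=c-prev; prev=c; print(round(th,2),c.round(1),"tool",-d[0].round(1),d[1].round(1))
E
```

```text
[  9.15832291   3.95645034 146.52751461] [ 11.60621093 167.91866469] tool d [np.float64(-2.4), np.float64(164.0)] ([array([ 0.5, -0.5, -0.5]), np.float64(0.002)], 'yaw', np.float64(1.723), 'tilt', array([-1.5e-03,  2.0e-04, -1.0e+00]), 'j6', np.float64(-1.89))
0.27 [  2.  165.3] tool 9.6 -2.7
0.4 [ -6.6 165.4] tool 8.6 0.1
0.5 [-13.4 164.7] tool 6.8 -0.6
0.6 [-20.2 163.4] tool 6.8 -1.3
0.7 [-27.1 161.3] tool 6.9 -2.1
0.8 [-33.8 158.5] tool 6.8 -2.8
0.9 [-40.4 154.9] tool 6.6 -3.6
1.0 [-46.7 150.5] tool 6.3 -4.4
1.1 [-52.6 145.3] tool 5.9 -5.2
1.2 [-58.  139.4] tool 5.4 -5.9
1.3 [-62.8 132.8] tool 4.8 -6.6
1.4 [-66.9 125.6] tool 4.1 -7.2
```

Scaled: 50 mm is 0.8, 40 mm is 0.64.

```bash
python3 -m pendant '{"ax": [0, 0, 0, 0, 0, 0, 0, 0, 0, 0], "ay": [0, 0, 0, 0, 0, 0, 0, 0, 0, 0], "az": [0, 0, 0, 0, 0, 0, 0, 0, 0, 0], "tx": [0, -0.016, -0.016, 0, 0, 0, 0, 0, 0, 0], "ty": [0.48, 0.64, 0.8, 0.544, 0.16, 0, 0, 0, 0, 0], "tz": [0, 0, 0, 0, 0.24, 0.48, 0.48, 0.32, 0.176, 0], "aperture": [0, 0, 0, 0, 0, 0, 0, 0, 0, 0]}' 20
python3 -m pendant '{"ax": [0, 0], "ay": [0, 0], "az": [0, 0], "tx": [0, 0], "ty": [0, 0], "tz": [0, 0], "aperture": [0, 0]}'
python3 -c "
from lev import *
print(where())"
```

```text
clock: 21.9
ee_pos: [471.6, 197.5, 40.5]
orientation: [-0.001, -0.076, 0.997, -0.0]
ft_force: [0.9, 0.1, 1.1]
opening: 0.004
grip_force: 0.0
clock: 22.15
ee_pos: [472.3, 198.0, 41.8]
orientation: [0.001, -0.076, 0.997, 0.0]
ft_force: [0.4, -0.7, -0.2]
opening: -0.002
grip_force: 0.0
(array([ 11.49385189, 167.86287986,  41.84383818]), array([ 0.28817335, -0.73307452, -0.15285487]))
```

Approach and first part of the push, slowly.

Scaled: 3 mm is 0.048, -1 mm is -0.016.

```bash
python3 -m pendant '{"ax": [0, 0, 0, 0, 0, 0], "ay": [0, 0, 0, 0, 0, 0], "az": [0, 0, 0, 0, 0, 0], "tx": [0.048, 0.048, 0.048, 0.048, 0.048, 0], "ty": [-0.016, -0.016, -0.008, 0, 0, 0], "tz": [0.008, 0, 0, 0, 0, 0], "aperture": [0, 0, 0, 0, 0, 0]}'
python3 -m pendant '{"ax": [0, 0, 0, 0], "ay": [0, 0, 0, 0], "az": [0, 0, 0, 0], "tx": [0.048, 0.048, 0.048, 0], "ty": [0, -0.0048, -0.0048, 0], "tz": [0, 0, 0, 0], "aperture": [0, 0, 0, 0]}'
python3 -c "
from lev import *
print(where())"
```

```text
clock: 22.9
ee_pos: [457.3, 193.2, 40.7]
orientation: [-0.0, -0.076, 0.997, -0.0]
ft_force: [0.9, -0.4, -0.2]
opening: 0.004
grip_force: 0.0
clock: 23.4
ee_pos: [448.9, 191.2, 41.0]
orientation: [0.001, -0.076, 0.997, 0.0]
ft_force: [3.7, 0.1, 0.6]
opening: 0.001
grip_force: 1.6
(array([-12.61067793, 164.67574848,  40.96667761]), array([ 3.67778553, -0.49043244,  0.56102215]))
```

Scaled: 3.5 mm is 0.056, 3.4 mm is 0.0544.

```bash
python3 -m pendant '{"ax": [0, 0, 0, 0, 0, 0], "ay": [0, 0, 0, 0, 0, 0], "az": [0, 0, 0, 0, 0, 0], "tx": [0.056, 0.056, 0.056, 0.056, 0.0544, 0.0544], "ty": [-0.008, -0.0128, -0.016, -0.0176, -0.0208, -0.024], "tz": [0, 0, 0, 0, 0, 0], "aperture": [0, 0, 0, 0, 0, 0]}'
python3 -c "
from lev import *
print(where())"
python3 -m pendant '{"ax": [0, 0, 0, 0], "ay": [0, 0, 0, 0], "az": [0, 0, 0, 0], "tx": [0.0528, 0.0528, 0.0512, 0.0496], "ty": [-0.0288, -0.0288, -0.0352, -0.0352], "tz": [0, 0, 0, 0], "aperture": [0, 0, 0, 0]}'
python3 -c "
from lev import *
print(where())"
```

```text
clock: 24.15
ee_pos: [430.8, 182.3, 41.5]
orientation: [0.003, -0.076, 0.997, 0.0]
ft_force: [9.3, 3.8, 0.7]
opening: 0.001
grip_force: 4.1
(array([-31.88168112, 158.53146071,  41.45837378]), array([9.71791769, 2.33416706, 0.69447792]))
clock: 24.65
ee_pos: [419.6, 172.6, 41.6]
orientation: [0.003, -0.076, 0.997, 0.001]
ft_force: [7.4, 6.6, 2.1]
opening: -0.003
grip_force: 4.8
(array([-44.37962034, 150.66567163,  41.62714909]), array([8.31957241, 5.45577671, 2.08859523]))
```

Scaled: -3.3 mm is -0.0528, -3.2 mm is -0.0512.

```bash
python3 -m pendant '{"ax": [0, 0, 0, 0, 0, 0], "ay": [0, 0, 0, 0, 0, 0], "az": [0, 0, 0, 0, 0, 0], "tx": [0.048, 0.048, 0.0448, 0.0448, 0.0416, 0.0384], "ty": [-0.04, -0.0416, -0.0448, -0.048, -0.0512, -0.0528], "tz": [0, 0, 0, 0, 0, 0], "aperture": [0, 0, 0, 0, 0, 0]}'
python3 -c "
from lev import *
print(where())"
python3 -m pendant '{"ax": [0, 0, 0, 0], "ay": [0, 0, 0, 0], "az": [0, 0, 0, 0], "tx": [0.0352, 0.0336, 0.0288, 0.0256], "ty": [-0.0544, -0.056, -0.0592, -0.0624], "tz": [0, 0, 0, 0], "aperture": [0, 0, 0, 0]}'
python3 -c "
from lev import *
print(where())"
```

```text
clock: 25.4
ee_pos: [404.6, 152.9, 41.3]
orientation: [0.001, -0.076, 0.997, 0.0]
ft_force: [4.8, 5.3, 2.3]
opening: 0.001
grip_force: 3.1
(array([-62.18099256, 133.39215439,  41.30279243]), array([5.49823517, 4.52638902, 2.29245714]))
clock: 25.9
ee_pos: [397.8, 136.7, 40.6]
orientation: [-0.001, -0.076, 0.997, 0.0]
ft_force: [1.3, 0.9, 0.7]
opening: -0.001
grip_force: 0.7
(array([-71.30534378, 118.39604962,  40.5574699 ]), array([1.42780774, 0.73588172, 0.68051616]))
```

Scaled: -3.5 mm is -0.056, -3 mm is -0.048.

```bash
python3 -m pendant '{"ax": [0, 0, 0, 0, 0, 0], "ay": [0, 0, 0, 0, 0, 0], "az": [0, 0, 0, 0, 0, 0], "tx": [0.0128, 0.008, 0.0048, 0.0032, 0, 0], "ty": [-0.056, -0.056, -0.048, -0.032, 0, 0], "tz": [0, 0, 0, 0, 0, 0], "aperture": [0, 0, 0, 0, 0, 0]}'
python3 -c "
from lev import *
print(where())"
```

```text
clock: 26.65
ee_pos: [398.3, 124.8, 40.7]
orientation: [-0.0, -0.076, 0.997, -0.0]
ft_force: [-0.1, -0.1, -1.0]
opening: -0.0
grip_force: 0.0
(array([-72.56025388, 106.54243654,  40.6875512 ]), array([-0.12423197, -0.05578618, -1.04502824]))
```

Scaled: -50 mm is -0.8, -40 mm is -0.64.

```bash
python3 -m pendant '{"ax": [0, 0, 0, 0, 0, 0, 0, 0, 0], "ay": [0, 0, 0, 0, 0, 0, 0, 0, 0], "az": [0, 0, 0, 0, 0, 0, 0, 0, 0], "tx": [0, 0, 0, 0, 0, -0.48, -0.48, 0, 0], "ty": [0.096, 0.128, 0, 0, 0, -0.48, -0.48, 0, 0], "tz": [0, 0, -0.32, -0.64, -0.8, 0, 0, 0, 0], "aperture": [0, 0, 0, 0, 0, 0, 0, 0, 0]}'
python3 - <<'E'
from h import *
for i in range(4): c=r.read_camera("wrist")
cv2.imwrite("pics/w8.png",c["color"][:,:,::-1])
E
```

```text
clock: 27.78
ee_pos: [464.0, 89.0, 150.4]
orientation: [-0.001, -0.076, 0.997, 0.0]
ft_force: [0.1, -0.2, 0.1]
opening: -0.004
grip_force: 0.0
```

View pics/w8.png

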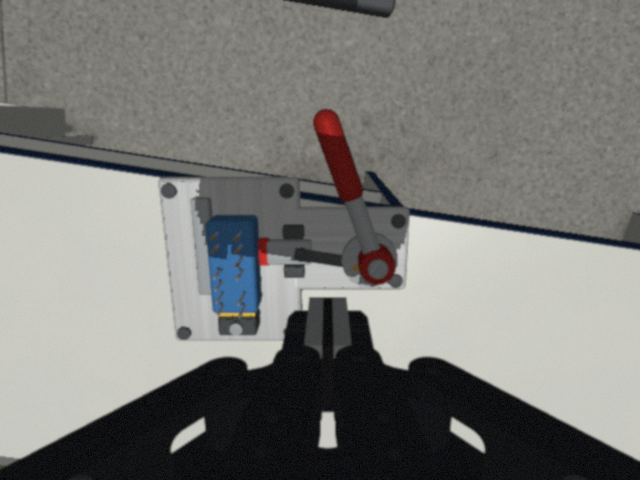

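The lever is home: hinge (376,264) to tip (325,118) gives about 1.64 rad. The nose at (263,251) has pushed the block onto the fence, and its end is on the yellow pad at row 315. The robot is clear, so I'm handing in.

```bash
python3 -c "
from cell import r
print(r.hand_in())"
```

```text
the job is handed in; nothing more can be done
None
```

The block is in the nest with its end on the yellow pad (about 7.6 N push felt), the lever is snapped home at about 1.64 rad by the last picture, and the job is handed in; no verdict was returned.

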